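Test the lab's mains safety unit and hold its terminal cover for screwing

TASK

Put the bench's mains safety unit back in order: press its round test button and keep it down until the lever drops, then lift the lever back up and let go of it so that it stays up. Then fetch the grey flanged terminal cover and, with it standing square and centred against the sprung seal plate on the unit's front (flange to the plate, its underside on or just above the bench), press it in steadily with about 9 N, so that the plate goes in about half its travel. Finish while still holding it pressed like that, as a third hand for the colleague who will screw it on, and leave everything else on the bench where it is.

Things in the scene. Friction and masses are not known exactly. Their poses are not given: they have to be found in the camera images.
- unit: Mains safety unit, fixed to the bench: white box 110 (x) x 220 (y) x 85 mm high. Origin: centre of its underside on the bench; its +x points from its front to its back. On its top are the test button and the lever; on its front face (x = -55) is the sprung seal plate.
- button_top (a point): Centre of the top of the test button, a grey round cap 24 mm in diameter, standing 21.5 mm above the unit's top; at (-10, -55, 106.5) mm in the unit's frame. It is pressed straight down; spring force about 2 N at first, 4.6 N at the bottom.
- button (a joint): Travel of the test button in m: 0 released, 0.007 fully down. Inside the unit it tips the lever past its balance at about 0.005; keep it down until the lever has dropped. It springs back when released.
- lever (a joint): Lever angle in rad: 0 is up (on), leaning 0.3 rad from vertical to the unit's back, on its stop; 1.55 is dropped, leaning 1.25 rad from vertical to the unit's front (0.32 rad above level). It balances at about 0.3 and falls by its own weight to either side; lifting it takes under 1 N. It cannot stay up while the button is down.
- lever_tip (a point): Middle of the lever's free end. The lever is a black bar, 14 mm wide (along the unit's y), 8 mm thick (11 mm in the last 12 mm), 52 mm long from its hinge to this point; it can be pinched across its 14 mm width from above, 35 to 45 mm from the hinge.
- lever_hinge (a point): Hinge point of the lever, fixed at (-10, 55, 96) mm in the unit's frame; the axis runs along the unit's y. Two small cheeks stand beside the lever here, 102 mm high at most and within 8 mm of the axis in x.
- seal_face (a point): Centre of the front face of the sprung seal plate, a black rubber-faced upright plate 104 mm wide (y), from 4 to 76 mm above the bench. With the plate out it is at (-83, 0, 40) mm in the unit's frame. It faces the unit's -x.
- seal (a joint): How far the seal plate is pushed in along the unit's +x, in m: 0 out, 0.018 at its end stop. Spring 1000 N/m without preload: 9 N at 0.009.
- cover: Loose grey plastic terminal cover, about 0.18 kg. Origin under its centre. At its +x end an upright flange 8 mm thick, 100 wide (y), 75 high; its flat outer face, x = +30, goes to the seal plate (cover +x along unit +x). Before it a box, x -30 to 22, 70 wide, 42 high, bearing a grip rib 14 mm thick (y), x -26 to 22, z 42 to 75: pinch it across y from above at x about -2.
- cover_face (a point): Point on the middle of the cover's outer flange face, at (30, 0, 40) mm in the cover's frame.
- junction_box: Bystander: plain low grey box with a white lid, 60 x 85 x 40 mm, without flange or rib. Origin under its centre. It and the cover may have swapped places.
- beaker: Bystander: glass beaker, 66 mm wide, 90 mm high. Origin under its centre.
- flask: Bystander: conical glass flask, 112 mm wide, 155 mm high. Origin under its centre.
- reagent_bottle: Bystander: brown bottle, 64 mm wide, 140 mm high. Origin under its centre.
- screwdriver: Bystander: the colleague's screwdriver lying on the bench. Origin under its middle, along its x.
- spatula: Bystander: steel lab spoon with a wooden handle lying on the bench. Origin under its middle, along its x.
- tube_rack: Bystander: white rack 80 x 110 mm with six tubes, 95 mm high. Origin under its centre.
There are look-alikes about, which are no part of the job. What is shaped like the cover but pink or yellow is not meant.

How it is judged:
On the way, in this order (a step that is already met when the one before it is completed fails the run):
1. the test button is being pressed while the lever is still up (value of joint button above 0.001 m and value of joint lever below 1 rad), for 0.02 s.
2. the test button is down and the lever has dropped (value of joint button above 0.004 m and value of joint lever above 1.3 rad), for 0.1 s.
3. the lever is back up and stays, the button is released (value of joint lever below 0.1 rad and value of joint button below 0.002 m and contact force between the fingers and unit below 0.1 N), for 0.3 s.
4. the cover is pressed square and centred against the seal plate with 5 to 13 N (contact force between cover and unit between 5 and 13 N and contact force between the fingers and cover above 2 N and value of joint seal between 0.004 and 0.0145 m and y of cover_face in the frame of unit between -0.009 and 0.009 m and distance between cover_face and seal_face below 0.018 m and angle between the x axis of cover and the x axis of unit, either way round below 0.12 rad and angle between cover's own z axis and vertical below 0.12 rad and height (world z) of cover below 0.01 m), for 0.3 s.
At the end, for the whole second after the job is handed in: Fingers still hold the cover (>2 N), pressing it on the unit with 5-13 N, plate 4-14.5 mm in; centred to 9 mm, square and upright to 0.12 rad, under 10 mm above the bench, at rest; lever up (<0.1 rad), button out; bystanders moved <30 mm (all of step 4 and value of joint lever below 0.1 rad and value of joint button below 0.002 m and linear speed of cover below 0.02 m/s); the arm keeps its last pose, push and grip.
It fails at once if the seal plate is crushed (over 25 N) (contact force between cover and unit above 25 N).
It fails at once if a bystander is disturbed (moved over 30 mm) (distance of any of junction_box, beaker, flask, reagent_bottle, screwdriver, spatula, tube_rack from where it was at the start of the episode above 0.03 m).
It also fails if it takes over 72 s, if anything falls off the work surface, if the arm or the gripper's body presses on something with over 40 N, if the wrist force passes 120 N, or if a joint passes its speed limit or range.

ROBOT

A 6-joint arm with a two-finger parallel gripper is mounted at the origin on the work surface. World frame = base frame: x ahead of the robot, y to its left, z up, the work surface at z = 0. Lengths are in m, angles in rad, forces in N, time in s.
With the tool pointing down it reaches from about 0.3 to 0.875 m from the base axis. Payload 6.4 kg.
Tool frame: the origin (TCP) lies between the finger pads; the fingertips stand 11 mm ahead of it and the grasp point (between the pads) lies 8 mm behind it (ctrl.tcp_to_tips is the distance from the TCP to the fingertips, in m); x points along the fingers, z is the direction in which the jaws open and shut, and the axes are right-handed (so a half turn about x gives the same grasp; the last joint's range is limited). The gripper opens to 85 mm and grips with 20 to 120 N. Pads are 22 mm wide; open, the fingers measure 114 mm over their backs; the gripper's body (76 mm by 85 mm) begins 54 mm behind the grasp point. The pads swing forward as they close: fully open they stand 13 mm farther back than shut.
Start: joints at [0.929, 0.181, 1.607, -0, 1.354, -0.206], TCP at [0.243, 0.521, 0.242] pointing down, gripper open.
Joint ranges: [-2.99, 2.99], [-0.89, 2.07], [0.3, 2.58], [-1.14, 4.28], [0, 2.63], [-3.12, 3.12]. Speed limits (rad/s): [2.57, 2.57, 3.01, 3.14, 3.14, 3.14].

INTERFACE

Orientations are given as a unit quaternion [w, x, y, z].
In Python, from bench import ctrl, eyes, hand_in gives the robot as it stands. The module is installed in compiled form; this text tells all that it offers.
- The arm moves only by the tool step_arm, never from a script. Its arguments are lists of equal length, an entry for each row: "xyz": the shift along the world's x, y, z in mm, a list of three; "spin": the turn about the world's z in rad; "fingers": the opening in per cent of the stroke, from 0 (shut) to 100 (fully open). A call has 1 to 10 rows; each row is the pose to reach, as a shift and turn from the pose commanded when the call began; what a row does not reach only later rows make up. A row lasts 1/10 s, in which the tool goes at most 50 mm and 8.59 degrees, less where a joint would pass 70% of its speed; a pose out of reach is approached as far as the arm can. A call with a gripper value outside its range is refused whole. The fingers move at their own pace and stop on an object; the grip force is fixed at half the most. Time passes only in rows, so rows that repeat a pose let the fingers close. It gives the time, the measured TCP pose, the force and the opening at its end, in the units of the state.
- ctrl.get_obs(): the state, without advancing time (a new reading comes with each control period).
- eyes.camera(name): name is "side" or "top"; returns the picture (480x640x3 uint8, red, green, blue); there is no depth.
- eyes.camera_model(name): a dict with "vertical_fov" (degrees; the focal length in pixels is half the picture's height over the tangent of half this angle, whatever the lens; pixels are square), "cx", "cy" (the principal point, pixels), "dist_coeffs" ([k1, k2, p1, p2, k3] as OpenCV has them; the pictures are not rectified), "pose" (4x4, takes a point from camera to world coordinates). Camera axes: x right, y up, looking along -z (the intrinsics and any distortion apply to the point x, -y, -z); pixel columns grow to the right and rows downward; lengths in m; the calibration is good to about 2 mm. A picture is of the moment at which its call begins. camera_model takes no time and is no camera call.
- hand_in(): hands the job in, once; it reports no verdict.
The state is a dict: "time_s": time; "q": joint angles; "dq": joint speeds; "joint_efforts": joint torques, N m; "eef_pos": TCP position; "eef_rot": TCP orientation; "wrist_force": force on the tool from outside, world axes, zero at the start; "torque": the same for the moment, N m; "opening": opening from 0.0 (shut) to 1.0 (fully open).
Only numpy, scipy, OpenCV 4.12 (cv2) and the standard library are available. Lean on these libraries where they do the work, as an engineer would, in place of code of your own. Each camera call takes 0.05 s, during which the arm holds its last target.

## Working session

There is one attempt and no reset: what is moved stays moved. The work goes in short steps, Python scripts to look and compute and a tool call to move; the robot and the scene stay as the last step left them, time stands still between calls to the robot, and variables do not carry over. Pictures are saved under pics/ and viewed, and the job is handed in when it is done.

Besides the shell and the picture viewer there is one more tool, called by a JSON object that holds its "fn" and its "kwargs". step_arm: Moves the arm, as the interface text tells. Its arguments: {"type":"object","properties":{"xyz":{"type":"array"},"spin":{"type":"array"},"fingers":{"type":"array"}},"required":["xyz","spin","fingers"]}

```bash
mkdir -p pics; cat > h.py <<'E'
import numpy as np, cv2
from bench import ctrl, eyes
def cam(n):
    m=eyes.camera_model(n); f=240/np.tan(np.radians(m["vertical_fov"])/2)
    K=np.array([[f,0,m["cx"]],[0,f,m["cy"]],[0,0,1]]); return K,np.array(m["dist_coeffs"],float),np.array(m["pose"])
def ray(n,uv):
    K,d,T=cam(n); p=cv2.undistortPoints(np.array(uv,float).reshape(-1,1,2),K,d).reshape(-1,2)
    D=np.c_[p[:,0],-p[:,1],-np.ones(len(p))]@T[:3,:3].T
    return T[:3,3],D
def onz(n,uv,z):
    o,D=ray(n,uv); return o+D*((z-o[2])/D[:,2])[:,None]
def proj(n,P):
    K,d,T=cam(n); P=np.array(P,float).reshape(-1,3); c=(P-T[:3,3])@T[:3,:3]; c=c*[1,-1,-1]
    return cv2.projectPoints(c.reshape(-1,1,3),np.zeros(3),np.zeros(3),K,d)[0].reshape(-1,2)
def tri(uv1,uv2):
    o1,a=ray("top",uv1);o2,b=ray("side",uv2);a=a[0];b=b[0]
    s=np.linalg.lstsq(np.c_[a,-b],o2-o1,rcond=None)[0]; p=o1+a*s[0];q=o2+b*s[1]
    return (p+q)/2,np.linalg.norm(p-q)
def shot(n,f):
    im=eyes.camera(n); cv2.imwrite("pics/"+f,im[:,:,::-1]); return im
E
python3 - <<'E'
from h import *
for n in("top","side"):
    shot(n,n+"0.png"); K,d,T=cam(n); print(n,K[0,0],K[:2,2],d,T.round(3).tolist())
o=ctrl.get_obs(); print(o, ctrl.tcp_to_tips)
E
```

```text
top 581.8022188993602 [331.81139121 240.46250843] [-0.01034503  0.          0.          0.          0.        ] [[0.0, 0.997, -0.08, 0.388], [-1.0, 0.0, 0.005, -0.006], [0.005, 0.08, 0.997, 1.696], [0.0, 0.0, 0.0, 1.0]]
side 474.6424577757928 [320.25481717 237.03378827] [-0.09305702  0.          0.          0.          0.        ] [[0.996, 0.038, -0.081, 0.436], [-0.089, 0.518, -0.851, -0.866], [0.01, 0.855, 0.519, 0.605], [0.0, 0.0, 0.0, 1.0]]
{'time_s': 0.1, 'q': array([ 9.28729665e-01,  1.81467356e-01,  1.60789935e+00,  1.26412665e-05,
        1.35380218e+00, -2.06293932e-01]), 'dq': array([ 7.87504487e-04, -2.02379811e-03, -3.17467929e-03, -4.64536318e-05,
        2.75322498e-03, -4.75255803e-04]), 'joint_efforts': array([ 3.30587418e-04, -4.45880127e+01, -3.52235913e+01, -2.42184806e-04,
        4.22399462e-03, -4.33325802e-07]), 'eef_pos': array([0.24240075, 0.52088483, 0.24147808]), 'eef_rot': array([ 0.59573896, -0.38028698,  0.59678468,  0.37990124]), 'wrist_force': array([ 0.45150632,  0.15217121, -0.2928282 ]), 'torque': array([-0.00683153,  0.02503713, -0.00109958]), 'opening': 0.9994707870471892} 0.011
```

View pics/top0.png

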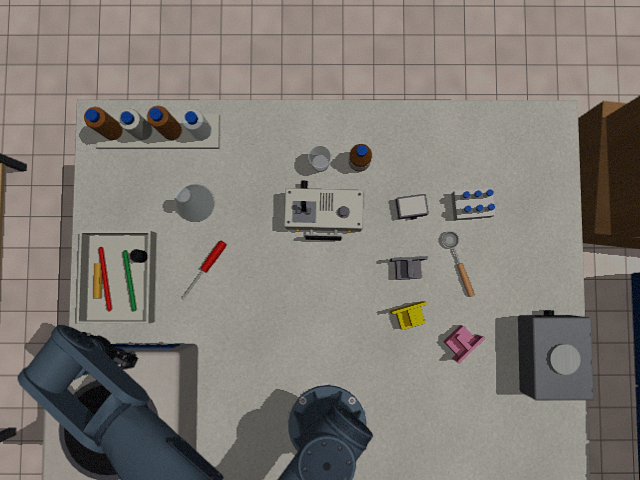

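View pics/side0.png

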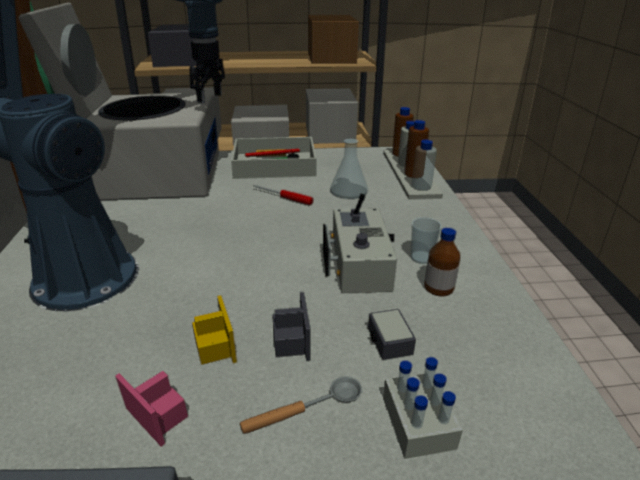

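The grey flanged part at top (407,267), side (292,330) fits the cover. The yellow one at (408,316) and the pink one at (463,343) are the look-alikes, and the low box with a white lid at (411,206) is the junction box. I'll confirm this in an enlarged crop.

```bash
python3 - <<'E'
import cv2,numpy as np
a=cv2.imread("pics/top0.png");b=cv2.imread("pics/side0.png")
x=cv2.resize(a[235:295,370:450],(400,300),interpolation=cv2.INTER_CUBIC)
y=cv2.resize(b[285:365,250:330],(300,300),interpolation=cv2.INTER_CUBIC)
u=cv2.resize(a[175:250,275:375],(400,300),interpolation=cv2.INTER_CUBIC)
v=cv2.resize(b[190:300,310:410],(300,300),interpolation=cv2.INTER_CUBIC)
cv2.imwrite("pics/crop0.png",np.vstack([np.hstack([x,y]),np.hstack([u,v])]))
E
```

```text
(no output)
```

View pics/crop0.png

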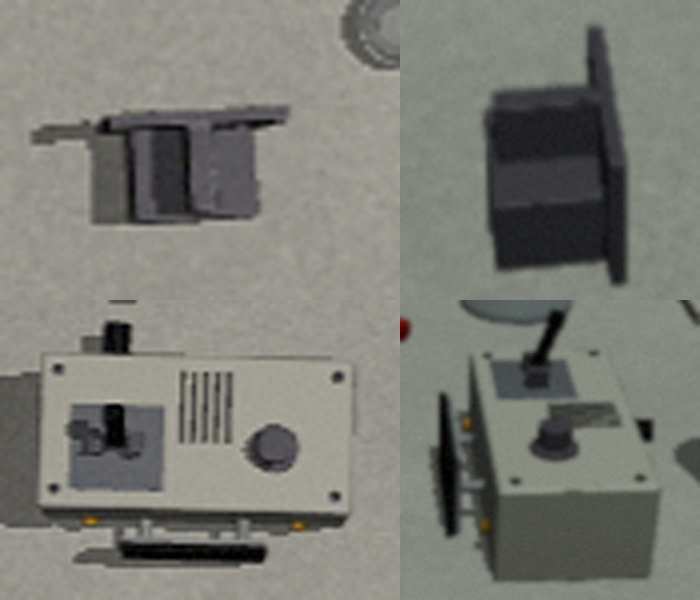

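The crop confirms it: the grey part has an upright flange on its +x side, a box and a rib. Next I'll measure the unit and cover poses.

```bash
python3 - <<'E'
from h import *
a=cv2.imread("pics/top0.png")
# unit top
roi=a[180:250,275:375]; g=roi.min(axis=2); hsv=cv2.cvtColor(roi,cv2.COLOR_BGR2HSV)
print("unit px",a[215,320],a[225,300],"bench",a[260,300],a[180,330], "cover rib",a[267,413],a[260,400],a[258,425],a[270,393])
m=(roi[:,:,0]>195).astype(np.uint8) if False else (g>int(a[260,300].min())+15).astype(np.uint8)
m=cv2.morphologyEx(m,cv2.MORPH_CLOSE,np.ones((9,9)));m=cv2.morphologyEx(m,cv2.MORPH_OPEN,np.ones((7,7)))
c=max(cv2.findContours(m,0,2)[0],key=cv2.contourArea)
r=cv2.boxPoints(cv2.minAreaRect(c))+[275,180]; print(r)
P=onz("top",r,.085);print(P.round(4),np.linalg.norm(np.diff(P,axis=0),axis=1),P.mean(0))
# screws, button
G=cv2.cvtColor(a,cv2.COLOR_BGR2GRAY)
s=[(275+x/4,175+(y-300)/4) for x,y in[(58,369),(338,377),(335,496),(54,488)]]
S=onz("top",s,.086);print("screws",S.round(4),S.mean(0), np.arctan2(*(S[0]-S[1])[[0,1]]),np.arctan2(*(S[3]-S[2])[[0,1]]))
print("button",onz("top",[(275+272/4,175+(446-300)/4)],.1065))
# cover
roi=a[235:295,370:450].astype(int); m=((roi.max(2)<125)&(roi[:,:,0]-roi[:,:,2]>3)).astype(np.uint8)*255
cv2.imwrite("pics/m.png",cv2.resize(m,None,fx=8,fy=8,interpolation=0))
f=[(370+105/5,235+124/5),(370+288/5,235+107/5)]
print("flange",onz("top",f,.075))
E
```

```text
unit px [148 158 163] [153 162 164] bench [147 155 155] [149 159 161] cover rib [94 87 93] [30 28 27] [103  97 102] [85 87 93]Traceback (most recent call last):
  File "<stdin>", line 8, in <module>
ValueError: max() iterable argument is empty
```

```bash
python3 - <<'E'
from h import *
a=cv2.imread("pics/top0.png")
s=[(275+x/4,175+(y-300)/4) for x,y in[(58,369),(338,377),(335,496),(54,488)]]
G=cv2.cvtColor(a,cv2.COLOR_BGR2GRAY).astype(float)
s2=[]
for x,y in s:
    x0,y0=int(round(x))-4,int(round(y))-4; w=G[y0:y0+9,x0:x0+9]; w=np.clip(np.median(w)-15-w,0,None)
    Y,X=np.mgrid[y0:y0+9,x0:x0+9]; s2.append(((w*X).sum()/w.sum(),(w*Y).sum()/w.sum()))
print(np.round(s,2).tolist(),np.round(s2,2).tolist())
for q in(s,s2):
    S=onz("top",q,.086);print("screws",S.round(4).tolist(),S.mean(0), -np.arctan2(*(S[0]-S[1])[[0,1]]),-np.arctan2(*(S[3]-S[2])[[0,1]]), np.arctan2(*(S[0]-S[3])[[1,0]]),np.arctan2(*(S[1]-S[2])[[1,0]]))
e=[(275+x/4,175+(y-300)/4) for x,y in[(42,355),(352,362),(348,512),(38,508)]]
E=onz("top",e,.085);print("edges",E.round(4).tolist(),E.mean(0))
print("button",onz("top",[(275+272/4,175+(446-300)/4)],.1065))
roi=a[235:295,370:450]; m=(roi.max(2)<122).astype(np.uint8)*255
h=cv2.resize(roi,None,fx=8,fy=8,interpolation=cv2.INTER_CUBIC)
cv2.imwrite("pics/m.png",h)
f=[(370+105/5,235+124/5),(370+288/5,235+107/5)]
print("flange",onz("top",f,.075))
E
```

```text
[[289.5, 192.25], [359.5, 194.25], [358.75, 224.0], [288.5, 222.0]] [[289.26, 191.18], [359.77, 194.01], [358.22, 225.6], [287.16, 222.36]]
screws [[0.6519, 0.1037, 0.086], [0.6464, -0.0919, 0.086], [0.5628, -0.0895, 0.086], [0.5683, 0.106, 0.086]] [0.60735724 0.00707661 0.086     ] -0.028011674661664345 -0.028041482612230648 -0.027355141948858873 -0.028791577111774252
screws [[0.6549, 0.1044, 0.086], [0.6471, -0.0926, 0.086], [0.5583, -0.088, 0.086], [0.5673, 0.1097, 0.086]] [0.6069097  0.00836486 0.086     ] -0.0395806325383746 -0.045310099986228446 -0.06059529188549226 -0.052500073848068665
edges [[0.6619, 0.115, 0.085], [0.6572, -0.1018, 0.085], [0.5517, -0.0985, 0.085], [0.5544, 0.1171, 0.085]] [0.60631824 0.00794491 0.085     ]
button [[ 0.59515341 -0.04519375  0.1065    ]]
flange [[ 0.46367767 -0.17965193  0.075     ]
 [ 0.47319243 -0.28198802  0.075     ]]
```

View pics/m.png

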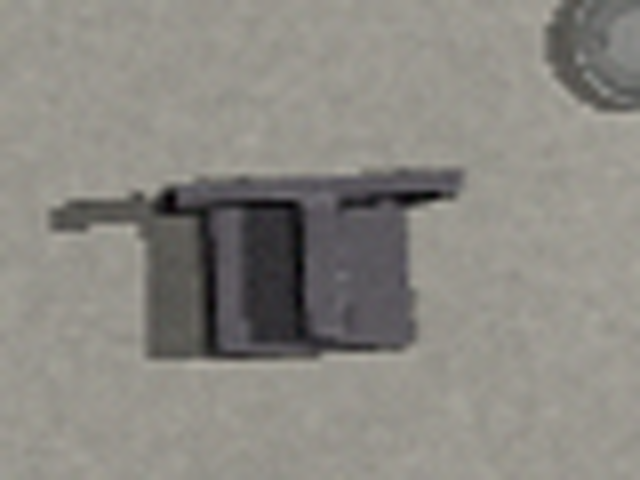

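```bash
python3 - <<'E'
from h import *
G=cv2.cvtColor(cv2.imread("pics/top0.png"),cv2.COLOR_BGR2GRAY).astype(float)
pts=[]
for x in range(393,427):
    col=G[250:264,x]; d=np.diff(col); k=np.argmin(d[:9]); thr=120
    i=np.where(col<thr)[0][0]; y=250+i-1+(col[i-1]-thr)/(col[i-1]-col[i]); pts.append((x,y))
pts=np.array(pts); p=np.polyfit(pts[:,0],pts[:,1],1); print(p,np.abs(np.polyval(p,pts[:,0])-pts[:,1]).max())
y0=np.polyval(p,[391,400,418,427.5])
W=onz("top",np.c_[[391,400,418,427.5],y0],.075);print(W); d=W[-1]-W[0]; print("yaw",np.arctan2(d[0],-d[1]))
row=G[257:262,384:434]; print(row[1].astype(int));print(row[2].astype(int)); print(G[270,390:430].astype(int)); print(G[275,390:430].astype(int))
print(G[254:284,412].astype(int))
E
```

```text
[-4.69495830e-02  2.75580595e+02] 0.4261468076652477
[[ 0.47087068 -0.17970969  0.075     ]
 [ 0.47205644 -0.20485281  0.075     ]
 [ 0.47442853 -0.25516859  0.075     ]
 [ 0.47568081 -0.28174085  0.075     ]]
yaw 0.04710888342203949
[153 148 143 151 153 154 111  77  93  92  90  97  85  84  87  86  86  84
  91  87  89  86  85  85  88  80  89  85  86  87  89  85  89  89  89  91
  94  91  92  91  89  99  96 116 140 148 150 153 152 151]
[148 146 104  75 136 112  44  12  82  94  84  88  90  85  85  89  87  91
  91  90 102 104 103 100  98 103 109 103  80  66  69  64  43  43  46  28
  17   9  17   8  15  66  75 134 152 149 151 152 153 149]
[ 84  88  89  89  96  51  18  81  91  91  64  40  50  50  51  49  39  22
  81  91  89  93  93  89  87  89  86  87  91  91  80 143 155 153 154 152
 152 150 149 147]
[ 89  86  85  89  93  60  21  79  87  88  89  61  47  46  47  48  42  31
  58  85  91  89  93  74  82  88  90  90  89  88  91  87 133 143 145 146
 146 145 148 153]
[149 153 159  89  86  80  56  68  84  82  86  90  96  88  86 111  93  96
 101 101  88  93 104  83  59 153 149 149 150 152]
```

```bash
cat >> h.py <<'E'
from scipy.spatial.transform import Rotation as Ro
UC=np.array([.6068,.0075,0]);UY=-.028
def U(p): return UC+Ro.from_euler('z',UY).apply(np.array(p)/1000)
def st():
    o=ctrl.get_obs(); q=o['eef_rot']; R=Ro.from_quat([q[1],q[2],q[3],q[0]]).as_matrix()
    print("t",round(o['time_s'],2),"tcp",(o['eef_pos']*1000).round(1),"ax",R[:,0].round(3),"jaw",R[:,2].round(3),"yawjaw",round(np.arctan2(R[1,2],R[0,2]),4),"F",o['wrist_force'].round(2),"op",round(o['opening'],3),"q6",o['q'][5].round(2))
    return o
E
python3 - <<'E'
from h import *
o=st()
for n,p in dict(button=(-10,-55,106.5),hinge=(-10,55,96),grip=(-48,55,108.6),seal=(-83,0,40)).items(): print(n,(U(p)*1000).round(1))
print("hinge/tip pix",proj("top",[U((-10,55,96)),U((-10+52*np.sin(.3),55,96+52*np.cos(.3))),U((-83,0,76)),U((-10,-55,106.5))]).round(1))
print(proj("side",[U((-10,55,96)),U((-10+52*np.sin(.3),55,96+52*np.cos(.3))),U((-83,0,76)),U((-10,-55,106.5))]).round(1))
E
```

```text
t 0.1 tcp [242.4 520.9 241.5] ax [-0.001 -0.001 -1.   ] jaw [ 0.422  0.907 -0.002] yawjaw 1.135 F [ 0.45  0.15 -0.29] op 0.999 q6 -0.21
button [595.3 -47.2 106.5]
hinge [598.3  62.8  96. ]
grip [560.4  63.8 108.6]
seal [523.8   9.8  40. ]
hinge/tip pix [[303.9 210.8]
 [303.3 202.7]
 [323.1 238.2]
 [343.7 211.5]]
[[353.2 214.1]
 [361.1 194.1]
 [322.3 235. ]
 [359.9 235.3]]
```

{"fn": "step_arm", "kwargs": {"xyz": [[353,-566,-20],[353,-566,-20],[353,-566,-20],[353,-566,-20],[353,-566,-20],[353,-566,-20],[353,-566,-20],[353,-566,-20],[353,-566,-20],[353,-566,-20]], "spin": [0.41,0.41,0.41,0.41,0.41,0.41,0.41,0.41,0.41,0.41], "fingers": [0,0,0,0,0,0,0,0,0,0]}}

```text
time_s: 1.1
eef_pos: [0.5024, 0.104, 0.2274]
eef_rot: [0.506, -0.493, 0.506, 0.494]
wrist_force: [0.9, 0.5, -0.4]
opening: -0.001
```

{"fn": "step_arm", "kwargs": {"xyz": [[93,-150,-30],[93,-150,-30],[93,-150,-30],[93,-150,-30],[93,-150,-60],[93,-150,-60]], "spin": [0,0,0,0,0,0], "fingers": [0,0,0,0,0,0]}}

```text
time_s: 1.7
eef_pos: [0.5921, -0.0443, 0.163]
eef_rot: [0.505, -0.49, 0.508, 0.496]
wrist_force: [-1.7, -0.4, 0.1]
opening: 0.0
```

```bash
python3 -c "
from h import *
st()"
```

```text
t 1.7 tcp [592.1 -44.3 163. ] ax [-0.008  0.002 -1.   ] jaw [0.028 1.    0.002] yawjaw 1.543 F [-1.7  -0.36  0.07] op 0.0 q6 -1.82
```

{"fn": "step_arm", "kwargs": {"xyz": [[3,-2,-30],[3,-2,-42],[3,-2,-42],[3,-2,-42]], "spin": [0,0,0,0], "fingers": [0,0,0,0]}}

```text
time_s: 2.1
eef_pos: [0.598, -0.0455, 0.1265]
eef_rot: [0.506, -0.494, 0.506, 0.494]
wrist_force: [-0.0, -0.1, 0.7]
opening: 0.001
```

```bash
python3 -c "
from h import *
st();a=shot('side','s1.png')[160:300,270:430]
cv2.imwrite('pics/s1c.png',cv2.resize(a[:,:,::-1],(640,560),interpolation=2))"
```

```text
t 2.1 tcp [598.  -45.5 126.5] ax [ 0. -0. -1.] jaw [ 0.025  1.    -0.   ] yawjaw 1.5458 F [-0.04 -0.08  0.67] op 0.001 q6 -1.82
```

View pics/s1c.png

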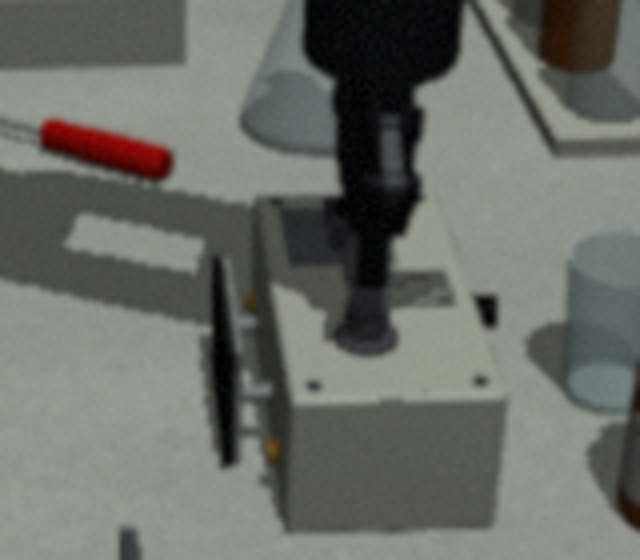

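The shut fingers stand right over the button cap, at crop (368,310). Now I'll press.

{"fn": "step_arm", "kwargs": {"xyz": [[-2,-1,-6],[-2,-1,-9],[-2,-1,-12],[-2,-1,-14],[-2,-1,-15],[-2,-1,-15],[-2,-1,-15],[-2,-1,-15]], "spin": [0,0,0,0,0,0,0,0], "fingers": [0,0,0,0,0,0,0,0]}}

```text
time_s: 2.95
eef_pos: [0.5961, -0.047, 0.1109]
eef_rot: [0.506, -0.494, 0.506, 0.493]
wrist_force: [-0.2, 0.7, 3.1]
opening: 0.004
```

```bash
python3 -c "
from h import *
st();a=shot('side','s2.png')[160:300,270:430]
cv2.imwrite('pics/s2c.png',cv2.resize(a[:,:,::-1],(640,560),interpolation=2))"
```

```text
t 2.95 tcp [596.1 -47.  110.9] ax [ 0. -0. -1.] jaw [ 0.026  1.    -0.   ] yawjaw 1.545 F [-0.25  0.66  3.05] op 0.004 q6 -1.82
```

View pics/s2c.png

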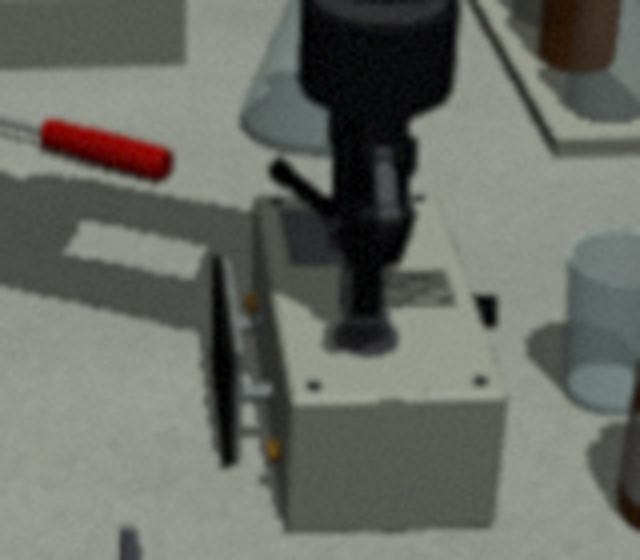

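The lever has left its stop and is leaning to the front at crop (290,175). I'll hold the button, pressing slightly deeper.

{"fn": "step_arm", "kwargs": {"xyz": [[0,0,-1],[0,0,-2],[0,0,-2],[0,0,-2],[0,0,-2],[0,0,-2],[0,0,-2],[0,0,-2]], "spin": [0,0,0,0,0,0,0,0], "fingers": [0,0,0,0,0,0,0,0]}}

```text
time_s: 3.8
eef_pos: [0.5961, -0.0471, 0.1104]
eef_rot: [0.506, -0.494, 0.506, 0.493]
wrist_force: [-5.8, 1.3, 15.9]
opening: 0.003
```

```bash
python3 -c "
from h import *
st();a=shot('side','s3.png')[160:300,270:430]
cv2.imwrite('pics/s3c.png',cv2.resize(a[:,:,::-1],(640,560),interpolation=2))"
```

```text
t 3.8 tcp [596.1 -47.1 110.4] ax [ 0. -0. -1.] jaw [ 0.026  1.    -0.   ] yawjaw 1.5453 F [-5.78  1.33 15.92] op 0.003 q6 -1.82
```

View pics/s3c.png

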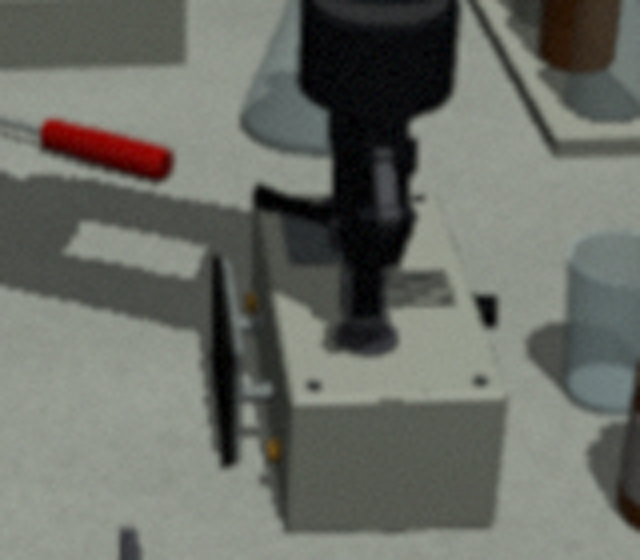

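The lever is fully down with its tip at crop (262,195), and the button is on its bottom. Next I'll go above the lever with the fingers half open.

{"fn": "step_arm", "kwargs": {"xyz": [[0,0,25],[0,0,60],[-36,111,60],[-36,111,60],[-36,111,60],[-36,111,60],[-36,111,60],[-36,111,60]], "spin": [0,0,0,0,0,0,0,0], "fingers": [0,0,50,50,50,50,50,50]}}

```text
time_s: 4.65
eef_pos: [0.5604, 0.0628, 0.1684]
eef_rot: [0.507, -0.493, 0.507, 0.493]
wrist_force: [-0.2, -0.1, -0.7]
opening: 0.504
```

```bash
python3 -c "
from h import *
st();a=shot('side','s4.png')[130:270,270:430]
b=shot('top','t4.png')[170:250,270:370]
cv2.imwrite('pics/s4c.png',np.hstack([cv2.resize(a[:,:,::-1],(400,350),interpolation=2),cv2.resize(b[:,:,::-1],(400,350),interpolation=2)]))
for an in(1.25,):
  print(proj('side',[U((-10-52*np.sin(an),55,96+52*np.cos(an))),U((-10-40*np.sin(an),55,96+40*np.cos(an)))]))
"
```

```text
t 4.65 tcp [560.4  62.8 168.4] ax [ 0. -0. -1.] jaw [ 0.027  1.    -0.   ] yawjaw 1.544 F [-0.2  -0.15 -0.66] op 0.504 q6 -1.64
[[331.50372553 208.06484184]
 [336.55224665 209.46796234]]
```

View pics/s4c.png

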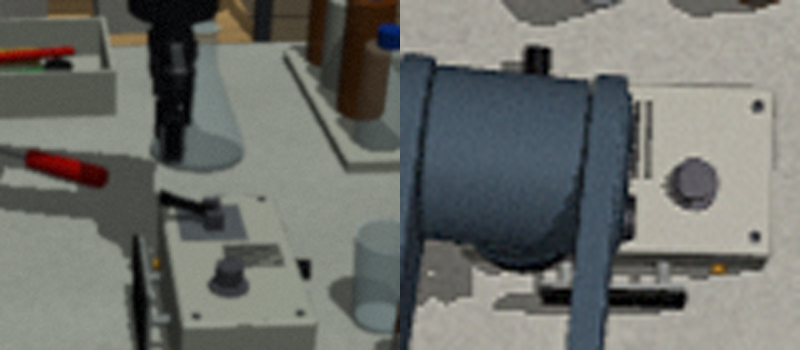

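{"fn": "step_arm", "kwargs": {"xyz": [[0,1,-40],[0,1,-60],[0,1,-66],[0,1,-66],[0,1,-66],[0,1,-66],[0,1,-66],[0,1,-66],[0,1,-66]], "spin": [0,0,0,0,0,0,0,0,0], "fingers": [50,50,50,10,10,0,0,0,0]}}

```text
time_s: 5.65
eef_pos: [0.5607, 0.0655, 0.1038]
eef_rot: [0.507, -0.494, 0.506, 0.493]
wrist_force: [-0.1, 6.3, 1.6]
opening: 0.147
```

```bash
python3 -c "
from h import *
st();a=shot('side','s5.png')[150:290,270:430]
cv2.imwrite('pics/s5c.png',cv2.resize(a[:,:,::-1],(640,560),interpolation=2))"
```

```text
t 5.65 tcp [560.7  65.5 103.8] ax [ 0.002  0.001 -1.   ] jaw [0.026 1.    0.001] yawjaw 1.5452 F [-0.07  6.32  1.64] op 0.147 q6 -1.64
```

View pics/s5c.png

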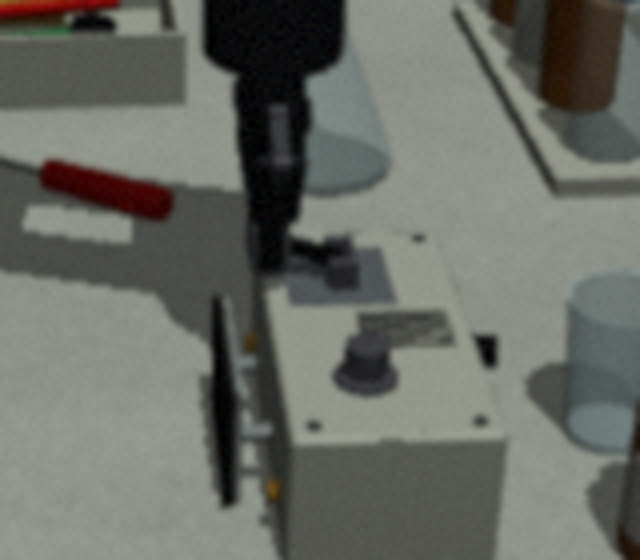

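Gripped (opening 0.147, about 14 mm). I'll follow the arc around the hinge.

{"fn": "step_arm", "kwargs": {"xyz": [[2,1,4],[4.3,1,8.9],[7,1,13],[10.6,1,16.5],[14.5,1,20],[18.6,1,22.3],[23,1,24.5],[27.8,0.5,25.9],[33,0.5,27],[37.6,0,27.1]], "spin": [0,0,0,0,0,0,0,0,0,0], "fingers": [0,0,0,0,0,0,0,0,0,0]}}

```text
time_s: 6.7
eef_pos: [0.596, 0.0648, 0.1304]
eef_rot: [0.505, -0.492, 0.508, 0.495]
wrist_force: [-9.6, -0.6, 0.8]
opening: 0.144
```

{"fn": "step_arm", "kwargs": {"xyz": [[3,0,0],[6,0,-0.5],[9,0,-1],[9,0,-1]], "spin": [0,0,0,0], "fingers": [0,0,0,0]}}

```text
time_s: 7.1
eef_pos: [0.6073, 0.0645, 0.1302]
eef_rot: [0.507, -0.494, 0.506, 0.493]
wrist_force: [-3.2, -0.5, -0.4]
opening: 0.133
```

```bash
python3 -c "
from h import *
st();a=shot('side','s6.png')[150:290,270:430]
cv2.imwrite('pics/s6c.png',cv2.resize(a[:,:,::-1],(640,560),interpolation=2))"
```

```text
t 7.1 tcp [607.3  64.5 130.2] ax [ 0.001 -0.001 -1.   ] jaw [ 0.026  1.    -0.001] yawjaw 1.5446 F [-3.23 -0.53 -0.4 ] op 0.133 q6 -1.63
```

View pics/s6c.png

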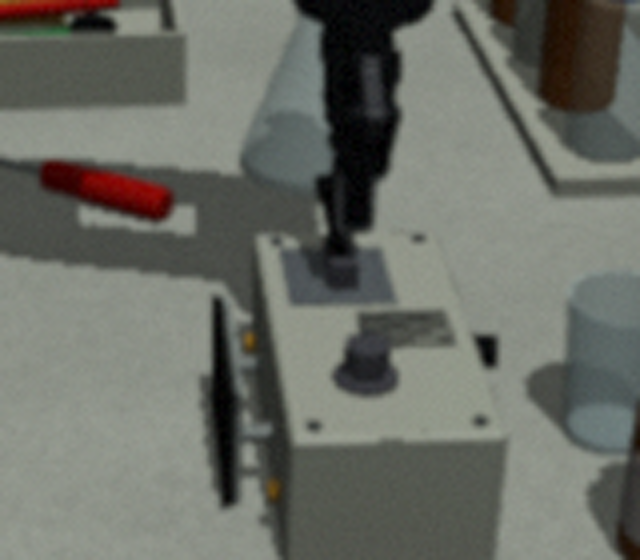

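The lever is gripped but slipped in the pads: its tip is at crop (325,180), still leaning slightly forward. I'll draw it further to the back.

{"fn": "step_arm", "kwargs": {"xyz": [[3,0,0],[6,0,0],[9,0,0],[12,0,-1],[12,0,-1]], "spin": [0,0,0,0,0], "fingers": [0,0,0,0,0]}}

```text
time_s: 7.65
eef_pos: [0.6206, 0.0649, 0.1293]
eef_rot: [0.508, -0.495, 0.505, 0.492]
wrist_force: [0.3, 0.2, -0.1]
opening: -0.002
```

```bash
python3 -c "
from h import *
st();a=shot('side','s7.png')[150:290,270:430]
cv2.imwrite('pics/s7c.png',cv2.resize(a[:,:,::-1],(640,560),interpolation=2))
for p in(.5,.25,0,-.3): print(p,(proj('side',[U((-10-52*np.sin(p),57,96+52*np.cos(p)))])-[270,150])*4)"
```

```text
t 7.65 tcp [620.6  64.9 129.3] ax [ 0.005 -0.    -1.   ] jaw [ 0.026  1.    -0.   ] yawjaw 1.5449 F [ 0.26  0.2  -0.15] op -0.002 q6 -1.63
0.5 [[291.0858042  182.66054944]]
0.25 [[313.21731596 174.51329901]]
0 [[336.59839577 171.46907466]]
-0.3 [[364.10544447 174.80983172]]
```

View pics/s7c.png

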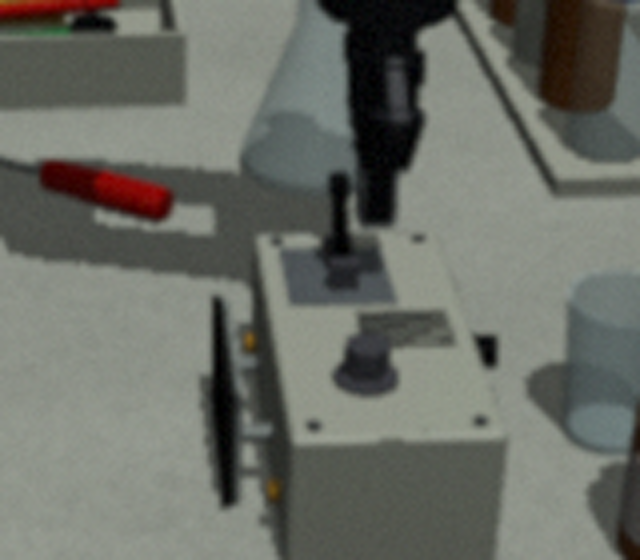

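The lever slipped out near its balance, tip at crop (338,180). I'll lift straight clear and see which way it falls.

{"fn": "step_arm", "kwargs": {"xyz": [[15,0,0],[20,0,30],[20,0,60],[20,0,60]], "spin": [0,0,0,0], "fingers": [0,0,0,0]}}

```text
time_s: 8.1
eef_pos: [0.6424, 0.0648, 0.1938]
eef_rot: [0.509, -0.496, 0.504, 0.491]
wrist_force: [1.0, 0.1, 1.1]
opening: 0.002
```

```bash
python3 -c "
from h import *
st();a=shot('side','s8.png')[150:290,270:430]
cv2.imwrite('pics/s8c.png',cv2.resize(a[:,:,::-1],(640,560),interpolation=2))"
```

```text
t 8.1 tcp [642.4  64.8 193.8] ax [ 0.011 -0.001 -1.   ] jaw [ 0.026  1.    -0.   ] yawjaw 1.5452 F [1.02 0.1  1.14] op 0.002 q6 -1.63
```

View pics/s8c.png

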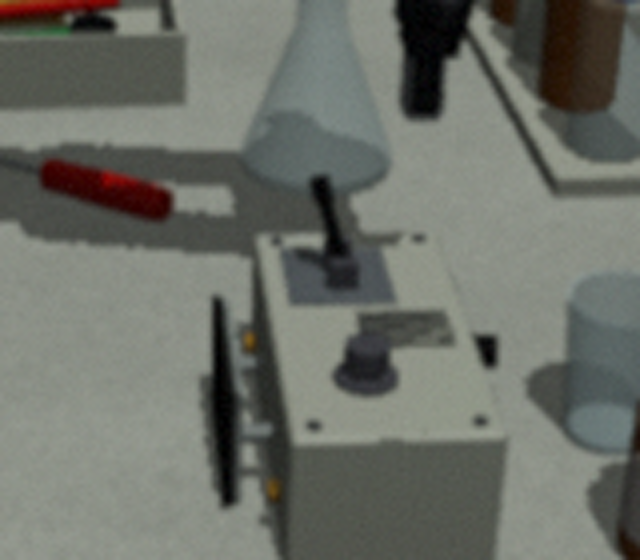

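It is falling slowly to the front. I'll regrip and this time ratchet: lift part-way, re-centre the pads, then finish.

{"fn": "step_arm", "kwargs": {"xyz": [[-40,0,0],[-80,1,0],[-81,1,0],[-81,1,-20],[-81,1,-25],[-81,1,-25],[-81,1,-25]], "spin": [0,0,0,0,0,0,0], "fingers": [40,40,40,40,40,40,40]}}

```text
time_s: 8.85
eef_pos: [0.5581, 0.0659, 0.1629]
eef_rot: [0.506, -0.494, 0.506, 0.493]
wrist_force: [0.2, 0.1, 0.5]
opening: 0.403
```

```bash
python3 -c "
from h import *
st();a=shot('side','s9.png')[150:290,270:430]
cv2.imwrite('pics/s9c.png',cv2.resize(a[:,:,::-1],(640,560),interpolation=2))"
```

```text
t 8.85 tcp [558.1  65.9 162.9] ax [ 0.  0. -1.] jaw [0.026 1.    0.   ] yawjaw 1.545 F [0.19 0.12 0.49] op 0.403 q6 -1.64
```

View pics/s9c.png

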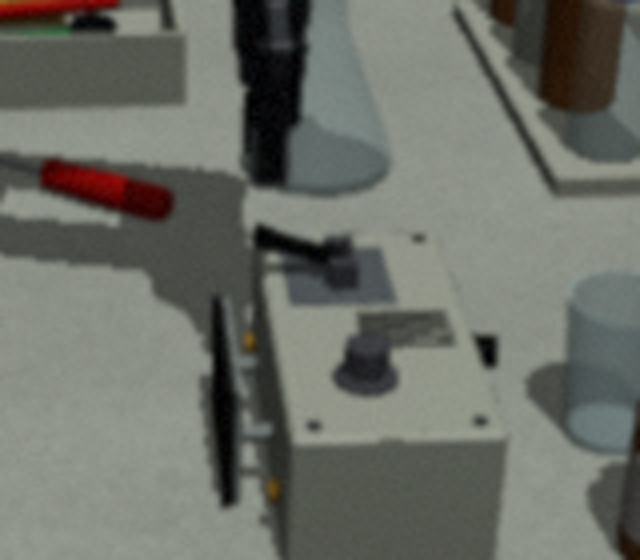

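{"fn": "step_arm", "kwargs": {"xyz": [[2,0,-40],[2,0,-55],[2,0,-61],[2,0,-62],[2,0,-62],[2,0,-62],[2,0,-62]], "spin": [0,0,0,0,0,0,0], "fingers": [40,40,40,0,0,0,0]}}

```text
time_s: 9.6
eef_pos: [0.5598, 0.0659, 0.1014]
eef_rot: [0.507, -0.494, 0.506, 0.493]
wrist_force: [0.4, -1.0, -2.1]
opening: 0.149
```

{"fn": "step_arm", "kwargs": {"xyz": [[2,0,4],[4.3,0,8.9],[7,0,13],[10.6,0,16.5],[14.5,0,20],[18.6,-0.5,22.3],[18.6,-0.5,22.3]], "spin": [0,0,0,0,0,0,0], "fingers": [0,0,0,0,0,0,0]}}

```text
time_s: 10.3
eef_pos: [0.5764, 0.0655, 0.1228]
eef_rot: [0.505, -0.492, 0.508, 0.495]
wrist_force: [-8.3, -2.3, -3.2]
opening: 0.144
```

```bash
python3 -c "
from h import *
st();a=shot('side','s10.png')[150:290,270:430]
cv2.imwrite('pics/s10c.png',cv2.resize(a[:,:,::-1],(640,560),interpolation=2))"
```

```text
t 10.3 tcp [576.4  65.5 122.8] ax [-0.005  0.    -1.   ] jaw [ 0.026  1.    -0.   ] yawjaw 1.5451 F [-8.28 -2.28 -3.17] op 0.144 q6 -1.64
```

View pics/s10c.png

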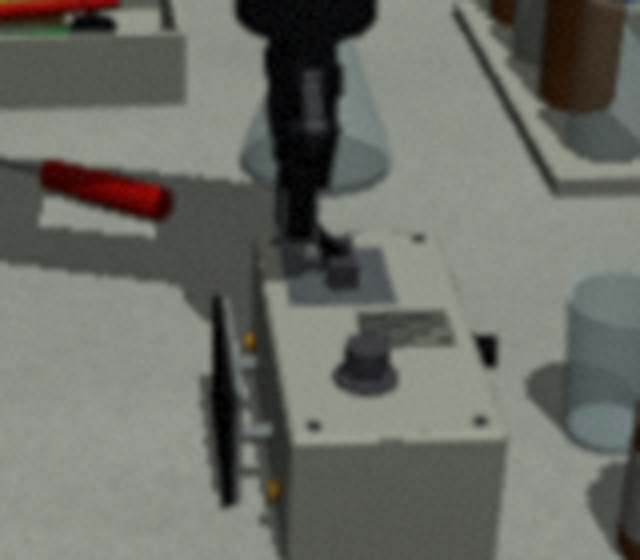

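The torsional friction in the pads makes it slip. I'll open briefly, take only the lever's end with the fingertips, and continue the arc.

{"fn": "step_arm", "kwargs": {"xyz": [[0,0,5],[-8,0,16],[-8,0,16],[-8,0,16],[-2,0,20],[4,0,23],[11,0,25],[17,-0.5,26.5],[23,-0.5,26.5],[29,-1,26.5]], "spin": [0,0,0,0,0,0,0,0,0,0], "fingers": [25,25,0,0,0,0,0,0,0,0]}}

```text
time_s: 11.35
eef_pos: [0.6076, 0.0645, 0.1493]
eef_rot: [0.506, -0.493, 0.506, 0.494]
wrist_force: [0.0, -0.4, -0.4]
opening: -0.0
```

```bash
python3 -c "
from h import *
st();a=shot('side','s11.png')[150:290,270:430]
cv2.imwrite('pics/s11c.png',cv2.resize(a[:,:,::-1],(640,560),interpolation=2))"
```

```text
t 11.35 tcp [607.6  64.5 149.3] ax [-0.  0. -1.] jaw [0.026 1.    0.   ] yawjaw 1.545 F [ 0.05 -0.43 -0.4 ] op -0.0 q6 -1.63
```

View pics/s11c.png

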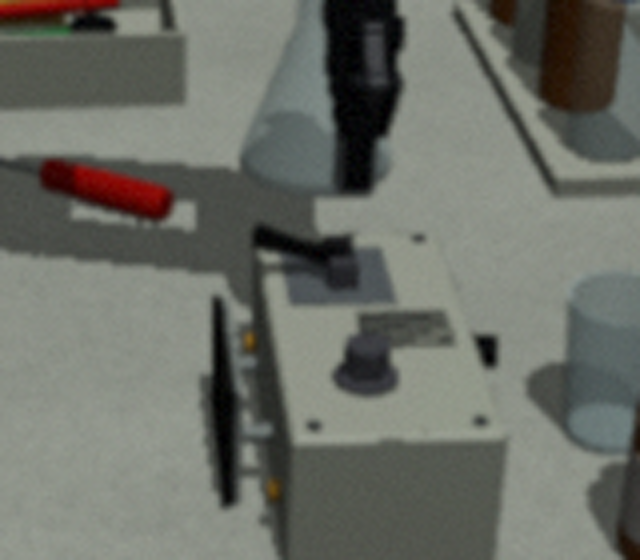

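Missed; the lever is back down. I'll redo the first pinch, which brought it to about 0.25 rad of lean, and re-centre the pads there, where it falls slowly.

{"fn": "step_arm", "kwargs": {"xyz": [[-40,1,5],[-47,1,5],[-47,1,0],[-47,1,-30],[-47,1,-47],[-47,1,-47],[-47,1,-47],[-47,1,-47],[-47,1,-47],[-47,1,-47]], "spin": [0,0,0,0,0,0,0,0,0,0], "fingers": [40,40,40,40,40,40,0,0,0,0]}}

```text
time_s: 12.4
eef_pos: [0.5612, 0.0657, 0.1035]
eef_rot: [0.507, -0.494, 0.506, 0.493]
wrist_force: [2.3, 2.0, -0.7]
opening: 0.149
```

{"fn": "step_arm", "kwargs": {"xyz": [[2,0,4],[4.3,0,8.9],[7,0,13],[10.6,0,16.5],[14.5,0,20],[18.6,0,22.3],[23,-0.5,24.5],[27.8,-0.5,25.9],[33,-1,27],[37.6,-1,27.1]], "spin": [0,0,0,0,0,0,0,0,0,0], "fingers": [0,0,0,0,0,0,0,0,0,0]}}

```text
time_s: 13.4
eef_pos: [0.5954, 0.0649, 0.1302]
eef_rot: [0.505, -0.492, 0.508, 0.495]
wrist_force: [-17.6, 1.9, 8.1]
opening: 0.146
```

{"fn": "step_arm", "kwargs": {"xyz": [[3,0,0],[6,0,-0.5],[9,0,-1],[9,0,-1]], "spin": [0,0,0,0], "fingers": [0,0,0,0]}}

```text
time_s: 13.8
eef_pos: [0.606, 0.0646, 0.1301]
eef_rot: [0.506, -0.493, 0.507, 0.494]
wrist_force: [-9.4, -0.0, 3.3]
opening: 0.143
```

```bash
python3 -c "
from h import *
st();a=shot('side','s12.png')[150:290,270:430]
cv2.imwrite('pics/s12c.png',cv2.resize(a[:,:,::-1],(640,560),interpolation=2))"
```

```text
t 13.8 tcp [606.   64.6 130.1] ax [-0.003 -0.    -1.   ] jaw [ 0.025  1.    -0.   ] yawjaw 1.5458 F [-9.35 -0.01  3.29] op 0.143 q6 -1.63
```

View pics/s12c.png

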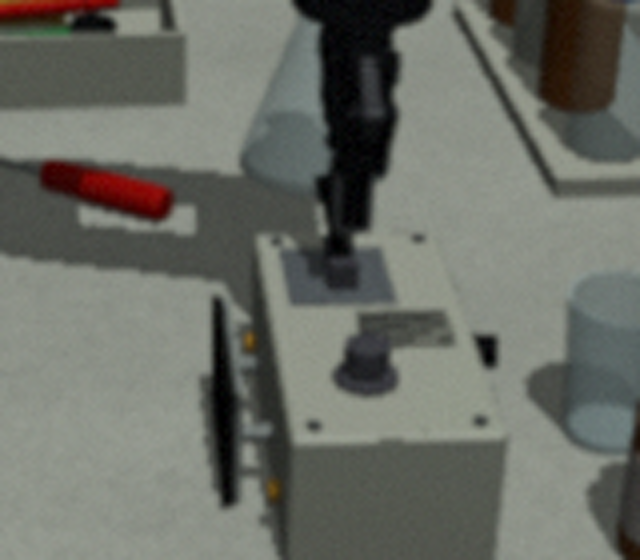

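Same state as before, lever tip at crop (325,182), still held. I'll re-centre the pads on it and pull back.

{"fn": "step_arm", "kwargs": {"xyz": [[0,0,0],[-18,0.5,0],[-18,0.5,0],[-18,0.5,0],[-14,0,0],[-10,0,0],[-5,0,0],[0,0,0],[4,0,0],[4,0,0]], "spin": [0,0,0,0,0,0,0,0,0,0], "fingers": [22,22,0,0,0,0,0,0,0,0]}}

```text
time_s: 14.85
eef_pos: [0.6126, 0.0643, 0.1299]
eef_rot: [0.507, -0.494, 0.506, 0.493]
wrist_force: [-1.5, -0.6, -0.3]
opening: 0.001
```

```bash
python3 -c "
from h import *
st();a=shot('side','s13.png')[150:290,270:430]
cv2.imwrite('pics/s13c.png',cv2.resize(a[:,:,::-1],(640,560),interpolation=2))"
```

```text
t 14.85 tcp [612.6  64.3 129.9] ax [ 0.004 -0.    -1.   ] jaw [ 0.026  1.    -0.   ] yawjaw 1.5447 F [-1.51 -0.59 -0.25] op 0.001 q6 -1.63
```

View pics/s13c.png

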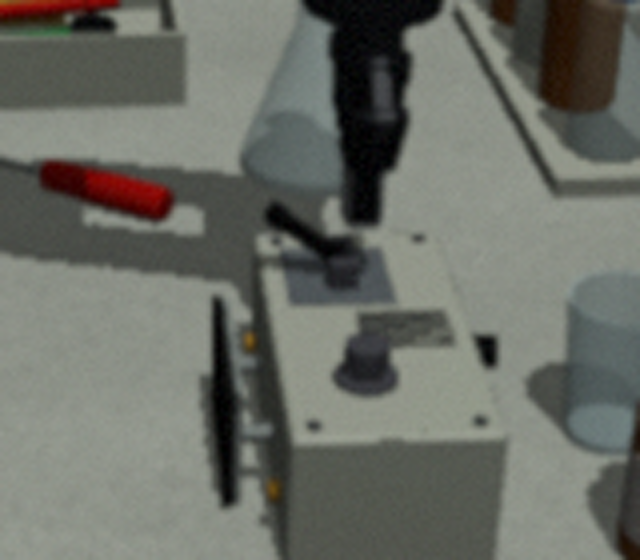

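The pinch let go again. A more robust way is to put the shut fingers in front of the dropped lever's end and push it up and back with the finger face.

{"fn": "step_arm", "kwargs": {"xyz": [[0,0,30],[-40,1,30],[-80,1,30],[-80,1,20],[-80,1,0],[-80,1,-28],[-80,1,-28],[-80,1,-28]], "spin": [0,0,0,0,0,0,0,0], "fingers": [0,0,0,0,0,0,0,0]}}

```text
time_s: 15.7
eef_pos: [0.5308, 0.0655, 0.1005]
eef_rot: [0.506, -0.493, 0.507, 0.494]
wrist_force: [-0.3, -0.1, 0.5]
opening: -0.006
```

```bash
python3 -c "
from h import *
st();a=shot('side','s14.png')[150:290,270:430]
cv2.imwrite('pics/s14c.png',cv2.resize(a[:,:,::-1],(640,560),interpolation=2))"
```

```text
t 15.7 tcp [530.8  65.5 100.5] ax [-0.001  0.    -1.   ] jaw [0.026 1.    0.   ] yawjaw 1.545 F [-0.32 -0.07  0.53] op -0.006 q6 -1.64
```

View pics/s14c.png

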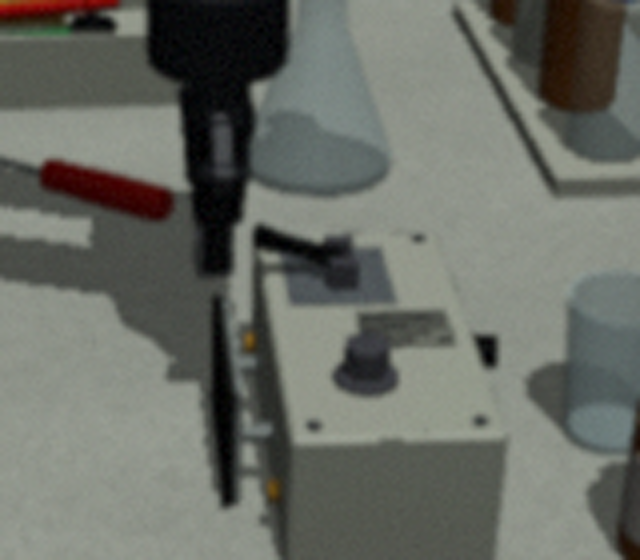

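{"fn": "step_arm", "kwargs": {"xyz": [[3,0,0],[5,0,0],[6,0,0],[6,0,0]], "spin": [0,0,0,0], "fingers": [0,0,0,0]}}

```text
time_s: 16.15
eef_pos: [0.5372, 0.0655, 0.1011]
eef_rot: [0.507, -0.494, 0.506, 0.493]
wrist_force: [-0.5, -0.2, -0.9]
opening: -0.0
```

{"fn": "step_arm", "kwargs": {"xyz": [[1.5,0,0],[3,0,0],[3,0,0]], "spin": [0,0,0], "fingers": [0,0,0]}}

```text
time_s: 16.45
eef_pos: [0.5399, 0.0655, 0.1007]
eef_rot: [0.506, -0.494, 0.506, 0.493]
wrist_force: [0.1, 0.6, -0.3]
opening: -0.001
```

{"fn": "step_arm", "kwargs": {"xyz": [[1,0,0],[2,0,0],[3,0,0],[3,0,0]], "spin": [0,0,0,0], "fingers": [0,0,0,0]}}

```text
time_s: 16.85
eef_pos: [0.5408, 0.0656, 0.1002]
eef_rot: [0.505, -0.492, 0.508, 0.495]
wrist_force: [-8.4, 0.0, 5.4]
opening: 0.002
```

```bash
python3 -c "
from h import *
st();a=shot('side','s15.png')[150:290,270:430]
cv2.imwrite('pics/s15c.png',cv2.resize(a[:,:,::-1],(640,560),interpolation=2))"
```

```text
t 16.85 tcp [540.8  65.6 100.2] ax [-0.005 -0.    -1.   ] jaw [ 0.025  1.    -0.   ] yawjaw 1.5454 F [-8.38  0.02  5.42] op 0.002 q6 -1.64
```

View pics/s15c.png

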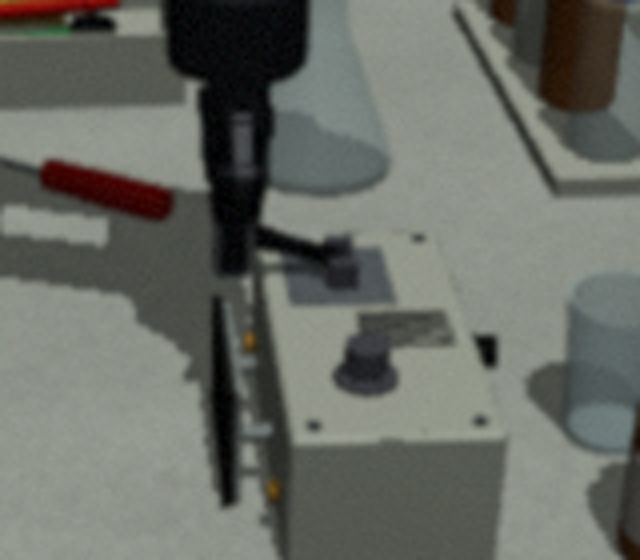

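Contact with the lever's end (8 N at crop (258,235)). Now I'll follow the tip arc.

{"fn": "step_arm", "kwargs": {"xyz": [[0.3,0,3],[1.5,0,6.5],[3,0,10],[5,0,13.5],[7.5,0,17],[10,0,20.5],[13,0,23.5],[16,0,26],[20,0,28],[25,0,30]], "spin": [0,0,0,0,0,0,0,0,0,0], "fingers": [0,0,0,0,0,0,0,0,0,0]}}

```text
time_s: 17.9
eef_pos: [0.5683, 0.0655, 0.1309]
eef_rot: [0.507, -0.494, 0.506, 0.493]
wrist_force: [-0.5, 0.3, 0.4]
opening: -0.002
```

```bash
python3 -c "
from h import *
st();a=shot('side','s16.png')[150:290,270:430]
cv2.imwrite('pics/s16c.png',cv2.resize(a[:,:,::-1],(640,560),interpolation=2))"
```

```text
t 17.9 tcp [568.3  65.5 130.9] ax [ 0.001 -0.    -1.   ] jaw [0.026 1.    0.   ] yawjaw 1.545 F [-0.48  0.34  0.38] op -0.002 q6 -1.64
```

View pics/s16c.png

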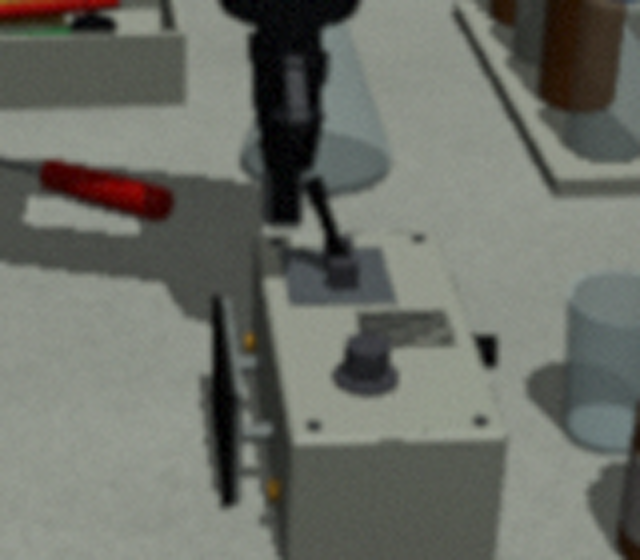

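The lever is up to about 0.25 rad of lean, tip at crop (313,183). Keep pushing to its back stop.

{"fn": "step_arm", "kwargs": {"xyz": [[5,0,0],[10,0,0],[14,0,-2],[18,0,-4],[21,0,-4],[22,0,-4],[22,0,-4]], "spin": [0,0,0,0,0,0,0], "fingers": [0,0,0,0,0,0,0]}}

```text
time_s: 18.65
eef_pos: [0.5898, 0.0655, 0.1266]
eef_rot: [0.506, -0.493, 0.506, 0.494]
wrist_force: [-0.1, 0.1, -0.3]
opening: 0.002
```

```bash
python3 -c "
from h import *
st();a=shot('side','s17.png')[150:290,270:430]
cv2.imwrite('pics/s17c.png',cv2.resize(a[:,:,::-1],(640,560),interpolation=2))"
```

```text
t 18.65 tcp [589.8  65.5 126.6] ax [-0. -0. -1.] jaw [ 0.026  1.    -0.   ] yawjaw 1.545 F [-0.09  0.1  -0.33] op 0.002 q6 -1.63
```

View pics/s17c.png

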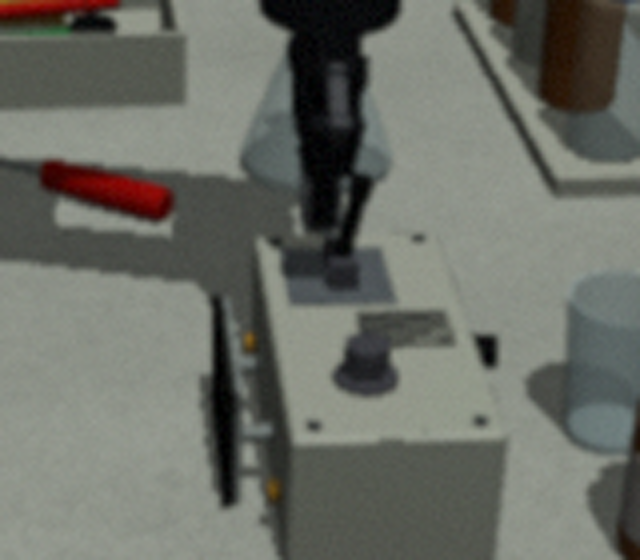

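The lever is on its back stop (tip at crop (364,178), no contact force left). I'll retreat to the front and travel to the cover.

{"fn": "step_arm", "kwargs": {"xyz": [[-25,0,0],[-60,0,20],[-60,-10,50],[-100,-60,50],[-125,-105,50],[-149,-150,50],[-149,-200,50],[-149,-250,50],[-149,-297,50],[-149,-297,50]], "spin": [0,0,0,0,0.073,0.073,0.073,0.073,0.073,0.073], "fingers": [0,0,0,50,50,50,50,50,50,50]}}

```text
time_s: 19.7
eef_pos: [0.4405, -0.2363, 0.1774]
eef_rot: [-0.489, 0.512, -0.49, -0.51]
wrist_force: [0.2, 0.5, -0.1]
opening: 0.5
```

{"fn": "step_arm", "kwargs": {"xyz": [[0,0,0],[0,0,0]], "spin": [0,0], "fingers": [50,50]}}

```text
time_s: 19.9
eef_pos: [0.4404, -0.2303, 0.1763]
eef_rot: [0.488, -0.511, 0.488, 0.512]
wrist_force: [-0.3, 0.8, 0.6]
opening: 0.496
```

```bash
python3 -c "
from h import *
st();a=shot('side','s18.png')
cv2.imwrite('pics/s18c.png',np.hstack([cv2.resize(a[150:270,300:400,::-1],(350,420),interpolation=2),cv2.resize(a[220:370,240:340,::-1],(280,420),interpolation=2)]))"
```

```text
t 19.9 tcp [ 440.4 -230.3  176.3] ax [-0.001  0.001 -1.   ] jaw [-0.047  0.999  0.001] yawjaw 1.6179 F [-0.29  0.84  0.61] op 0.496 q6 -2.34
```

View pics/s18c.png

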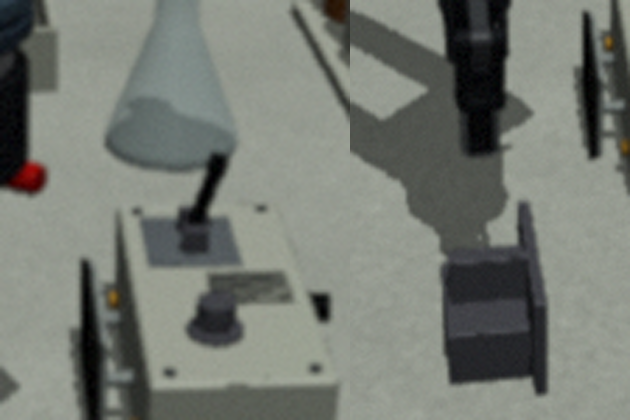

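The lever stays up by itself, and the button is out. Now down onto the cover's rib.

{"fn": "step_arm", "kwargs": {"xyz": [[0,-1.5,-40],[0,-1.5,-80],[0,-1.5,-95],[0,-1.5,-95],[0,-1.5,-95]], "spin": [0,0,0,0,0], "fingers": [50,50,50,50,50]}}

```text
time_s: 20.45
eef_pos: [0.4412, -0.2318, 0.0821]
eef_rot: [0.488, -0.512, 0.488, 0.512]
wrist_force: [0.9, 0.2, -0.2]
opening: 0.497
```

```bash
python3 -c "
from h import *
st();a=shot('side','s19.png')
cv2.imwrite('pics/s19c.png',cv2.resize(a[230:370,220:360,::-1],(560,560),interpolation=2))"
```

```text
t 20.45 tcp [ 441.2 -231.8   82.1] ax [ 0.  0. -1.] jaw [-0.049  0.999  0.   ] yawjaw 1.62 F [ 0.87  0.16 -0.22] op 0.497 q6 -2.34
```

View pics/s19c.png

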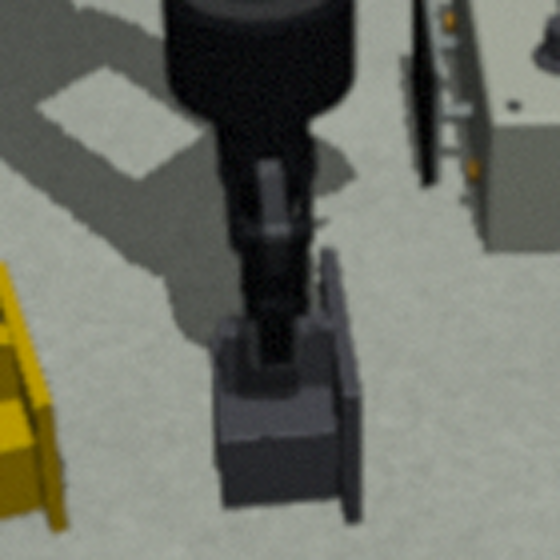

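{"fn": "step_arm", "kwargs": {"xyz": [[0,0,-15],[0,0,-23],[0,0,-23],[0,0,-23],[0,0,-23],[0,0,-23],[0,0,-23]], "spin": [0,0,0,0,0,0,0], "fingers": [50,50,50,0,0,0,0]}}

```text
time_s: 21.2
eef_pos: [0.4413, -0.2335, 0.0595]
eef_rot: [-0.488, 0.512, -0.488, -0.511]
wrist_force: [0.3, 0.3, 4.7]
opening: 0.155
```

```bash
python3 -c "
from h import *
st();a=shot('side','s20.png')
cv2.imwrite('pics/s20c.png',cv2.resize(a[230:370,220:360,::-1],(560,560),interpolation=2))"
```

```text
t 21.2 tcp [ 441.3 -233.5   59.5] ax [ 0.001 -0.001 -1.   ] jaw [-0.047  0.999 -0.001] yawjaw 1.618 F [0.35 0.26 4.73] op 0.155 q6 -2.34
```

View pics/s20c.png

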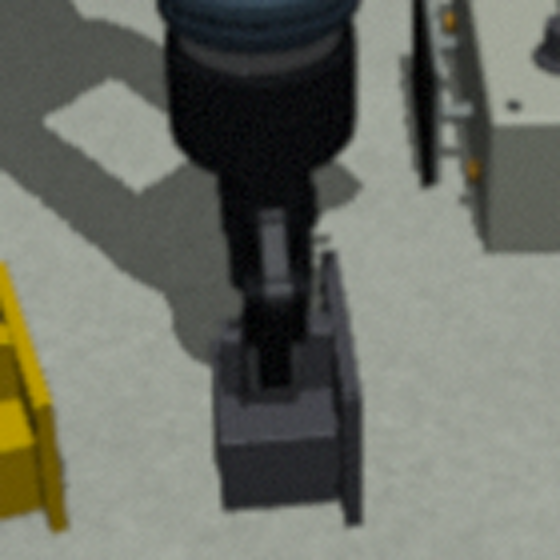

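Gripped (opening 0.155, rib 14 mm). I'll lift, turn to the unit's yaw and go to in front of the seal plate.

{"fn": "step_arm", "kwargs": {"xyz": [[0,0,10],[0,0,30],[0,35,30],[0,75,30],[0,120,30],[0,165,30],[10,205,30],[22,235,30],[33,245,30],[33,245,30]], "spin": [0,0,-0.03,-0.075,-0.075,-0.075,-0.075,-0.075,-0.075,-0.075], "fingers": [0,0,0,0,0,0,0,0,0,0]}}

```text
time_s: 22.25
eef_pos: [0.4748, 0.0129, 0.0891]
eef_rot: [0.506, -0.494, 0.506, 0.493]
wrist_force: [0.5, -1.2, -2.1]
opening: 0.151
```

{"fn": "step_arm", "kwargs": {"xyz": [[0,0,0],[0,0,-14],[0,0,-20],[0,0,-20]], "spin": [0,0,0,0], "fingers": [0,0,0,0]}}

```text
time_s: 22.65
eef_pos: [0.4724, 0.0111, 0.0676]
eef_rot: [0.507, -0.492, 0.508, 0.493]
wrist_force: [-0.7, -0.4, -1.0]
opening: 0.153
```

```bash
python3 -c "
from h import *
st();a=shot('side','s21.png')
b=shot('top','t21.png')
cv2.imwrite('pics/s21c.png',np.hstack([cv2.resize(a[180:310,260:400,::-1],(430,400),interpolation=2),cv2.resize(b[180:280,270:370,::-1],(370,400),interpolation=2)]))"
```

```text
t 22.65 tcp [472.4  11.1  67.6] ax [-0.003  0.    -1.   ] jaw [0.03 1.   0.  ] yawjaw 1.5413 F [-0.7  -0.45 -1.04] op 0.153 q6 -1.77
```

View pics/s21c.png

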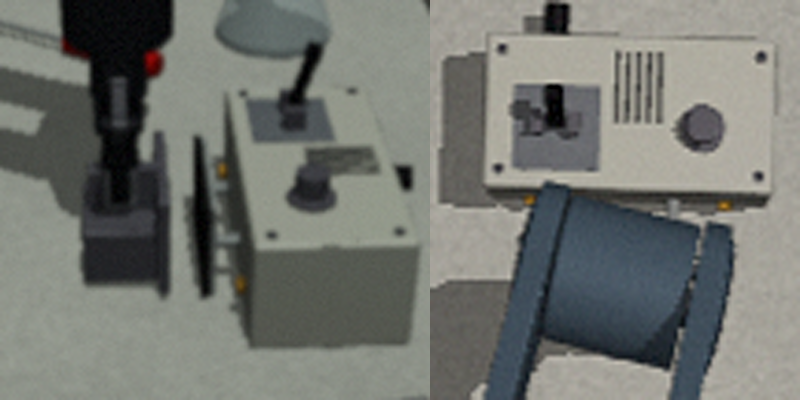

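{"fn": "step_arm", "kwargs": {"xyz": [[2,0,-4],[4,0,-4],[4,0,-4]], "spin": [0,0,0], "fingers": [0,0,0]}}

```text
time_s: 23.05
eef_pos: [0.4782, 0.0119, 0.0648]
eef_rot: [0.507, -0.493, 0.507, 0.493]
wrist_force: [0.1, 0.2, -1.3]
opening: 0.152
```

```bash
python3 -c "
from h import *
st();a=shot('side','s22.png')
cv2.imwrite('pics/s22c.png',cv2.resize(a[210:290,275:355,::-1],(640,640)[:2],interpolation=2)[:600])"
```

```text
t 23.05 tcp [478.2  11.9  64.8] ax [ 0.001 -0.    -1.   ] jaw [ 0.028  1.    -0.   ] yawjaw 1.5431 F [ 0.14  0.24 -1.28] op 0.152 q6 -1.77
```

View pics/s22c.png

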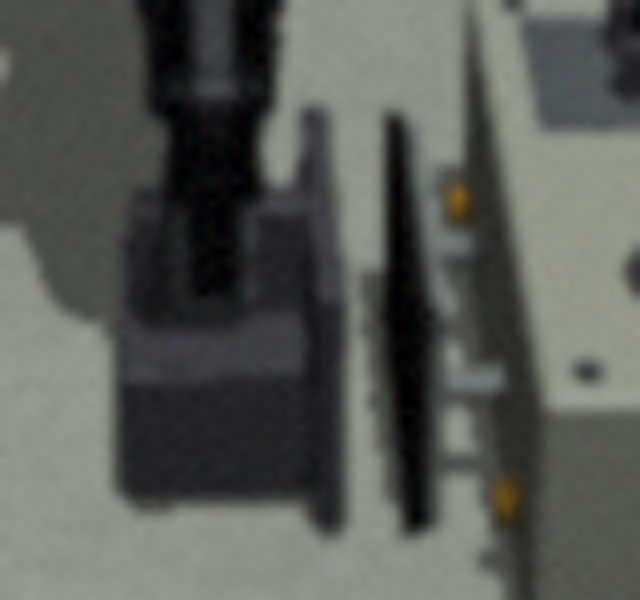

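Flange at crop x≈342 and plate at x≈405 are parallel, with matching ends (rows 108/115 and 530/530). The gap is about 14 mm. I'll advance slowly.

{"fn": "step_arm", "kwargs": {"xyz": [[3,-0.1,-1],[6,-0.2,-1],[9,-0.3,-1],[11,-0.3,-1],[11,-0.3,-1]], "spin": [0,0,0,0,0], "fingers": [0,0,0,0,0]}}

```text
time_s: 23.6
eef_pos: [0.4891, 0.0117, 0.0637]
eef_rot: [0.507, -0.493, 0.507, 0.493]
wrist_force: [-0.8, -0.4, -2.8]
opening: 0.15
```

{"fn": "step_arm", "kwargs": {"xyz": [[1,0,0],[2,0,0],[3,-0.1,0],[4,-0.1,0],[5,-0.1,0],[6,-0.2,0],[6,-0.2,0],[6,-0.2,0]], "spin": [0,0,0,0,0,0,0,0], "fingers": [0,0,0,0,0,0,0,0]}}

```text
time_s: 24.4
eef_pos: [0.4946, 0.0115, 0.0636]
eef_rot: [0.507, -0.493, 0.507, 0.493]
wrist_force: [-0.8, -0.3, -1.7]
opening: 0.151
```

{"fn": "step_arm", "kwargs": {"xyz": [[1,0,0],[2,0,0],[3,-0.1,0],[4,-0.1,0],[4,-0.1,0],[4,-0.1,0]], "spin": [0,0,0,0,0,0], "fingers": [0,0,0,0,0,0]}}

```text
time_s: 25.0
eef_pos: [0.4983, 0.0115, 0.0635]
eef_rot: [0.507, -0.493, 0.507, 0.493]
wrist_force: [-4.1, -0.3, 0.6]
opening: 0.151
```

```bash
python3 -c "
from h import *
st();a=shot('side','s23.png')
cv2.imwrite('pics/s23c.png',cv2.resize(a[210:290,275:355,::-1],(640,640)[:2],interpolation=2)[:600])"
```

```text
t 25.0 tcp [498.3  11.5  63.5] ax [-0.001  0.    -1.   ] jaw [0.028 1.    0.   ] yawjaw 1.5431 F [-4.11 -0.34  0.59] op 0.151 q6 -1.76
```

View pics/s23c.png

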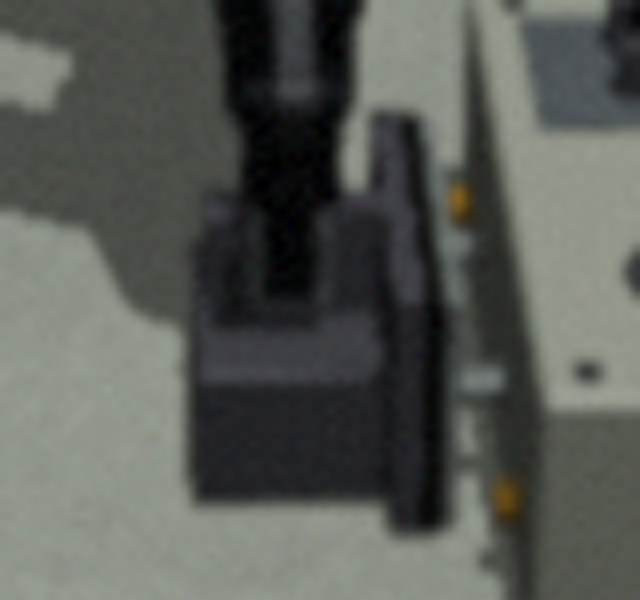

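The flange lies flush on the plate, which is starting to go in at 4 N. Another 5 mm.

{"fn": "step_arm", "kwargs": {"xyz": [[1,0,0],[2,0,0],[3,-0.1,0],[4,-0.1,0],[5,-0.1,0],[5,-0.1,0],[5,-0.1,0],[5,-0.1,0]], "spin": [0,0,0,0,0,0,0,0], "fingers": [0,0,0,0,0,0,0,0]}}

```text
time_s: 25.85
eef_pos: [0.5025, 0.0114, 0.0633]
eef_rot: [0.506, -0.492, 0.508, 0.494]
wrist_force: [-8.2, -0.7, 2.9]
opening: 0.154
```

```bash
python3 -c "
from h import *
st();a=shot('side','s24.png')
cv2.imwrite('pics/s24c.png',np.hstack([cv2.resize(a[210:290,275:355,::-1],(400,400),interpolation=2),cv2.resize(a[170:290,290:410,::-1],(400,400),interpolation=2)]));st()"
```

```text
t 25.85 tcp [502.5  11.4  63.3] ax [-0.003  0.    -1.   ] jaw [0.028 1.    0.   ] yawjaw 1.5432 F [-8.24 -0.75  2.85] op 0.154 q6 -1.76
t 25.9 tcp [502.4  11.4  63.3] ax [-0.003  0.    -1.   ] jaw [0.028 1.    0.   ] yawjaw 1.5432 F [-8.98 -1.1   3.86] op 0.151 q6 -1.76
```

View pics/s24c.png

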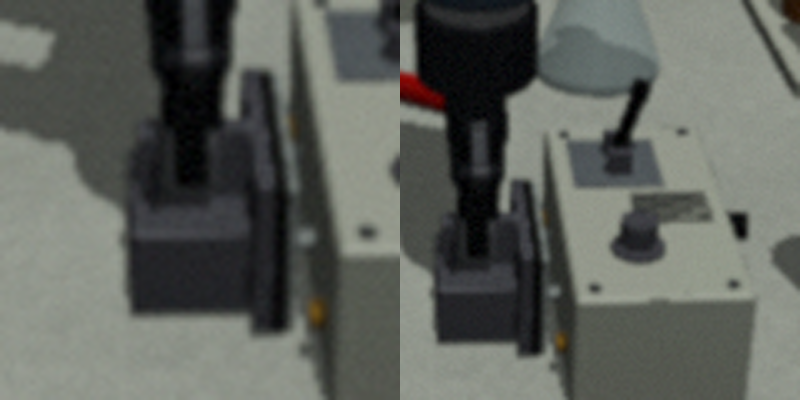

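{"fn": "step_arm", "kwargs": {"xyz": [[0,0,0],[0,0,0],[0,0,0],[0,0,0],[0,0,0],[0,0,0]], "spin": [0,0,0,0,0,0], "fingers": [0,0,0,0,0,0]}}

```text
time_s: 26.5
eef_pos: [0.5025, 0.0114, 0.0633]
eef_rot: [0.506, -0.492, 0.508, 0.494]
wrist_force: [-8.0, -0.9, 2.9]
opening: 0.147
```

```bash
python3 -c "
from h import *
st(); shot('top','t25.png'); shot('side','s25.png');st()"
```

```text
t 26.5 tcp [502.5  11.4  63.3] ax [-0.003  0.    -1.   ] jaw [0.028 1.    0.   ] yawjaw 1.5432 F [-8.02 -0.94  2.88] op 0.147 q6 -1.76
t 26.6 tcp [502.5  11.4  63.3] ax [-0.003  0.    -1.   ] jaw [0.028 1.    0.   ] yawjaw 1.5432 F [-7.13 -0.05  2.79] op 0.156 q6 -1.76
```

View pics/s25.png

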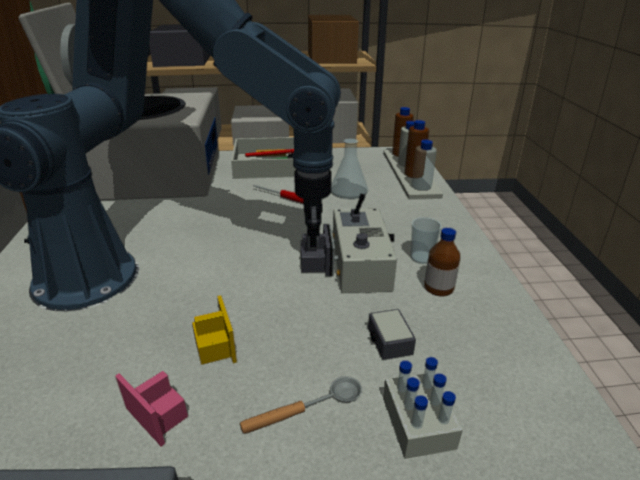

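View pics/t25.png

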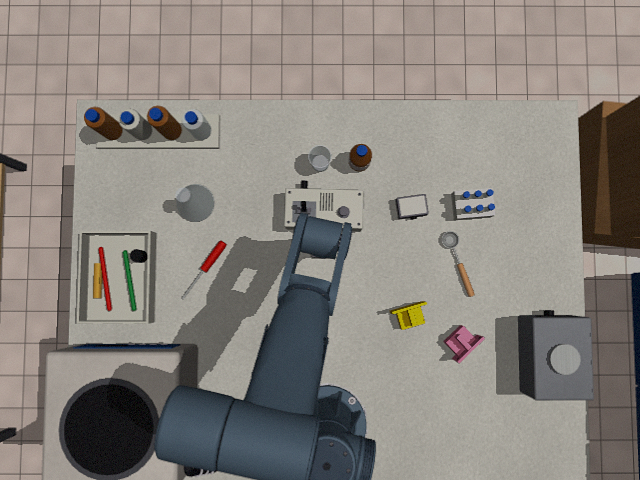

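Everything is steady at about 8 N, the bystanders are in place and the lever is up. Handing in.

```bash
python3 -c "
from h import *
from bench import hand_in
hand_in();st()"
```

```text
the job is handed in; nothing more can be done
the job is handed in; nothing more can be done
```

The job is handed in, with the cover still held pressed against the seal plate. No verdict was reported.

- **Button and lever:** I pressed the test button to its bottom and held it until the lever had dropped. Three attempts to lift the lever by pinching failed: it slipped out of the pads and fell forward again. I then pushed its end up and back with the shut fingers. It reached its back stop and has stayed up on its own since.
- **Cover:** I took the grey cover by its rib, turned it square to the unit and pressed it onto the seal plate.
- **Press at the end:** The wrist force read 7 to 9 N (last readings 8.2, 9.0, 8.0 and 7.1 N), so slightly under the 9 N asked for but inside 5 to 13 N. From where contact began, the plate is in about 7.5 to 8 mm.
- **Fit:** The cover stands about 4 mm above the bench, judged from the tool height. The jaws are square to the measured unit yaw to a few mrad. Centring is within about 2 to 3 mm by estimate. The arm hid the flange from the top camera, so I checked that only in the side view.
- **Rest of the bench:** In the last pictures the lever is up, the button is out, and the bystanders look unmoved by eye.
- **What disagreed:** Contact came about 3 mm later than my pose estimate. The unit's y position differed by about 2 mm between measurements, so I used a value between them. The wrist also showed about 3 N upward while pressing, which I left as it was.

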